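# Unclip the filter cover of the bench fume extractor

## Robot

A 6-joint arm with a two-finger parallel gripper is mounted at the origin on a cart in front of the work surface, level with it; the furniture and walls round the work are solid. World frame = base frame: x ahead of the robot, y to its left, z up, the work surface at z = 0. Lengths are in mm, angles in rad, forces in N, time in s.
With the tool pointing down it reaches from about 350 to 850 mm from the base axis. Payload 8.1 kg.
Tool frame: the origin (TCP) lies midway between the tips of the shut fingers; the grasp point (between the pads) lies 19 mm behind it (r.grasp_offset is the distance from the TCP to the grasp point, in mm); z points along the fingers, y is the line along which they close (so a half turn about z gives the same grasp; the last joint's range is limited). The gripper opens to 85 mm and grips with 20 to 120 N. Pads are 22 mm wide; open, the fingers measure 114 mm over their backs; the gripper's body (76 mm by 85 mm) begins 54 mm behind the grasp point. The pads swing forward as they close: fully open they stand 13 mm farther back than shut.
Start: joints at [-1.407, 0.13, 1.488, -0, 1.523, -0.085], TCP at [147.765, -581.525, 231.292] pointing down, gripper open.
Joint ranges: [-2.96, 2.96], [-0.89, 2.26], [0.02, 2.5], [-1.34, 4.48], [0, 2.73], [-2.66, 2.66]. Speed limits (rad/s): [2.39, 2.39, 2.79, 3.14, 3.14, 3.14].

## Interface

Orientations are given as [roll, pitch, yaw] about the fixed x, y, z axes, in that order (R = Rz(yaw) Ry(pitch) Rx(roll)).
In Python, from cell import r, vision, finder gives the robot as it stands.
- The arm moves only by the shell command python3 -m jog 'ROWS' [FORCE]. ROWS is JSON, one flat list of numbers, 5 for each row, row after row: the shift along the tool's x, y, z in cm, then the turn about the tool's z in degrees, then the closure, from 0 (fully open) to 1 (shut). A call has 1 to 20 rows; each row is the pose to reach, as a shift and turn from the pose commanded when the call began, along the tool's axes at that moment; what a row does not reach only later rows make up. A row lasts 1/10 s, in which the tool goes at most 50 mm and 8.59 degrees, less where a joint would pass 70% of its speed; a pose out of reach is approached as far as the arm can. A call with a gripper value outside its range is refused whole. The fingers move at their own pace and stop on an object; FORCE is the grip in N (left out, the last holds). Time passes only in rows, so rows that repeat a pose let the fingers close. It gives the time, the measured TCP pose, the force, the opening and the grip force at its end, in the units of the state.
- r.state(): the state, without advancing time (a new reading comes with each control period).
- vision.camera(name): name is "scene" or "side" or "wrist"; returns a dict with "img" (480x640x3 uint8, red, green, blue), "fx", "fy", "cx", "cy" (pixels), "D" ([k1, k2, p1, p2, k3] as OpenCV has them; the pictures are not rectified), "rvec" (rotation vector, rad) and "tvec" (3), from world to camera coordinates, as OpenCV has them. Camera axes: x right, y down, z forward; pixel columns grow to the right and rows downward; lengths in mm; the calibration is good to about 2 mm. A picture is of the moment at which its call begins. There is no depth.
- r.hand_in(): hands the job in; it is judged then, once.
Trained networks look in a picture, given as the dict that the camera call returned (one of the last four; its "shot" number tells which), for a name from the list of things; names that differ only in an ending like _2 or _b are one class to them, and where a whole thing is asked for, a point or a joint stands for the part that bears it (a point fixed in the world has none). Each returns a list of dicts, best first, with "conf" (0 to 1); they miss things now and then, are a little off and sometimes report something else, mostly with a low value. They report only what shows in the picture. A call takes as long as a camera call.
- finder.spot_in(name, picture): "box" ([centre column, centre row, width, height] in pixels, round what is visible of it).
The state is a dict: "clock": time; "qpos": joint angles; "joint_vel": joint speeds; "joint_efforts": joint torques, N m; "ee_pos": TCP position; "tcp_rot": TCP orientation; "ft_force": force on the tool from outside, world axes, zero at the start; "moment": the same for the moment, N m; "gripper_width": finger opening in mm; "grip_force": force on a finger pad.
Only numpy, scipy, OpenCV 4.12 (cv2) and the standard library are available. Lean on these libraries where they do the work, as an engineer would, in place of code of your own. Each camera call takes 0.05 s, during which the arm holds its last target. There are 200 camera calls.

## Task

The filter in the fume extractor on the bench is due for a check. Squeeze the two snap tabs on its sloping front cover together to unclip the cover, take it off, and lay it down flat on the open bench with its tabs facing up, clear of the extractor. Lay it down, do not drop it, and leave the other things on the bench where they are.

Things in the scene. Friction and masses are not known exactly. Their poses are not given: they have to be found in the camera images.
- cover: Grey plastic filter cover, loose once unclipped: slatted plate 132 (x) x 166 (y) mm, 0.18 kg. Origin: centre of its underside, at bench height when it lies flat. z points out of the plate on the tab side (up when flat). The plate spans z 11 to 17 mm; below it a skirt, 107 x 140 mm, plugs into the extractor with 1.5 mm play all round.
- tab_grip (a point): Point on the cover midway between its two finger tabs, 30 mm along z from the cover's origin. The tabs are upright plates square to y, 36 mm wide along x, 5.5 mm thick, from the plate (z 17) to z 41 mm, outer faces at y +31 and -31 mm; squeezed fully in they are 44 mm across, and hold the cover. A boss between them is 18 mm wide, z up to 29 mm. Outside the tabs the plate is clear.
- tab_left (a joint): Inward travel (m) of the tab on the cover's +y side: 0 at rest, 0.009 at its inner stop. Spring 4 N at first, 10 N fully in; it springs back when let go. A tongue at that edge of the cover moves with it, hooked 4.5 mm (3 to 6 with the play) under the extractor's face plate, so push both tabs in 6 mm or more.
- tab_right (a joint): The same for the tab and tongue on the cover's -y side.
- extractor: Fume extractor, a light grey box fixed on the bench, 200 (x) x 186 (y) x 141 mm high. Origin: centre of its underside; x points to its back; it faces the near right. Front 52 mm high; from there its face slopes up at 30 degrees to a flat top 45 mm deep. Always free to lay the cover on: the bench before it (its x -290 to -110, y -100 to 100 mm), and world x 0.42 to 0.62, y 0.15 to 0.33 m.
- cover_seat (a point): Point of the extractor where the cover's origin lies, within 2 mm, while clipped on: (-17, 0, 87) mm in the extractor's frame. There the cover's x points up the slope, y is level and z is the normal of the face, 30 degrees from vertical, leaning to the extractor's front. The cover comes off straight along this z; after 15 mm it is free.
- ball_joint_d: Black forged ball joint, 114 x 176 x 110 mm, loose, stands left of the extractor. Bystander; origin at its underside.
- paint_jar: Paint jar with a white cap, 56 mm across, 66 mm high, loose, stands behind the extractor, to the left. Bystander; origin at the centre of its underside.
- sleeve_a: Black rubber sleeve lying down, 88 mm long (y), 18 mm thick, loose, left of the extractor. Bystander; origin at its underside.
- plug_gauge: Plug gauge lying down, 135 mm long (y), 19 mm thick, loose, lies well left of the extractor. Bystander; origin at its underside.

How it is judged (in metres and radians):
On the way, in this order (a step that is already met when the one before it is completed fails the run):
1. both tabs are squeezed in while the cover is still on its seat (value of joint each of tab_left, tab_right above 0.0025 m and distance between cover and cover_seat below 0.01 m), for 0.1 s.
2. the cover is off, 50 mm or more from its seat, held by the fingers (distance between cover and cover_seat above 0.05 m and contact force between the fingers and cover above 1 N), for 0.1 s.
3. the cover is brought down to within 20 mm of the bench, tabs up, while the fingers still hold it (height (world z) of cover below 0.02 m and angle between cover's own z axis and vertical below 0.35 rad and contact force between the fingers and cover above 1 N), for 0.1 s.
At the end, for the whole second after the job is handed in: The cover lies at rest flat on the bench (tilt under 0.1 rad, origin within 6 mm of bench height), tabs up and sprung back (under 1.5 mm), not touching the extractor; the ball joint, paint jar, sleeve and plug gauge are within 30 mm of where they stood (height (world z) of cover between -0.006 and 0.006 m and angle between cover's own z axis and vertical below 0.1 rad and linear speed of cover below 0.02 m/s and angular speed of cover below 0.1 rad/s and value of joint each of tab_left, tab_right below 0.0015 m and contact force between cover and extractor below 0.2 N and distance of each of ball_joint_d, paint_jar, sleeve_a, plug_gauge from where it was at the start of the episode below 0.03 m).
It fails at once if a bystander (ball joint, paint jar, sleeve or plug gauge) is moved by more than 30 mm (distance of any of ball_joint_d, paint_jar, sleeve_a, plug_gauge from where it was at the start of the episode above 0.03 m).
It also fails if it takes over 35 s, if anything falls off the work surface, if the arm or the gripper's body presses on something with over 40 N, if the wrist force passes 120 N, or if a joint passes its speed limit or range.

## Working session

There is one attempt and no reset: what is moved stays moved. The work goes in short steps, Python scripts to look and compute and a shell command to move; the robot and the scene stay as the last step left them, time stands still between calls to the robot, and variables do not carry over. Pictures are saved under pics/ and viewed, at most 10 in all, crops included, and the job is handed in when it is done.

```bash
ls; mkdir -p pics; python3 - <<'E'
from cell import r,vision,finder
import cv2
s=r.state();print(s['clock'],s['ee_pos'],s['tcp_rot'],s['gripper_width'],r.grasp_offset)
for n in ("scene","side"):
    p=vision.camera(n);cv2.imwrite(f'pics/{n}0.png',p['img'][:,:,::-1])
    for t in ("cover","tab_grip","extractor"):
        print(n,t,[(d['box'],d['conf']) for d in finder.spot_in(t,p)[:2]])
E
```

```text
pics
0.0 [ 147.69465595 -580.96016216  230.2403345 ] [-3.13971816e+00 -1.67533884e-04  2.48817985e-01] 85.67058278503552 18.700000000000003
scene cover [([384.9, 206.2, 86.5, 48.2], 0.71), ([312.0, 351.0, 77.2, 24.7], 0.66)]
scene tab_grip [([384.5, 203.7, 90.7, 50.5], 0.84)]
scene extractor [([372.8, 224.5, 129.8, 98.6], 0.61)]
side cover [([375.6, 202.4, 76.2, 36.5], 0.68), ([279.5, 298.4, 55.7, 85.9], 0.65)]
side tab_grip [([376.7, 202.2, 77.0, 38.7], 0.66)]
side extractor [([366.2, 225.5, 113.3, 89.7], 0.96), ([374.9, 203.7, 78.1, 37.3], 0.55)]
```

View pics/scene0.png

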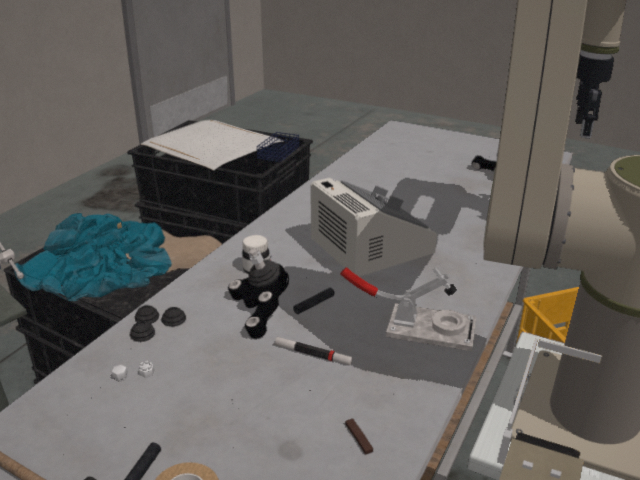

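View pics/side0.png

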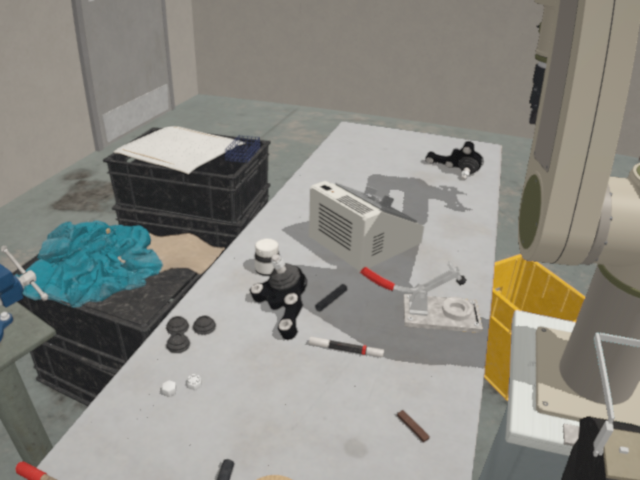

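The scene and side views show the extractor at about (372,225) and (366,225). Both are seen from behind its left side, so the cover's tabs only peek out at about (380,195). I'll zoom in on the corners of the box.

```bash
python3 - <<'E'
import cv2,numpy as np
a=cv2.imread('pics/scene0.png')[165:285,300:460];b=cv2.imread('pics/side0.png')[165:285,295:455]
f=lambda i:cv2.resize(i,None,fx=5,fy=5,interpolation=cv2.INTER_CUBIC)[:, :]
cv2.imwrite('pics/z1.png',cv2.resize(a,(800,600),interpolation=cv2.INTER_CUBIC));cv2.imwrite('pics/z2.png',cv2.resize(b,(800,600),interpolation=cv2.INTER_CUBIC))
from cell import vision
for n in ("scene","side","wrist"):
    p=vision.camera(n);R=cv2.Rodrigues(np.array(p['rvec'],float))[0];print(n,-R.T@np.array(p['tvec']),p['fx'],p['cx'],p['cy'],R[2],p['D'])
E
```

```text
scene [ 51.19501772 774.30984452 679.01555102] 624.7017830484181 317.6211274330593 237.8807737924847 [ 0.4178371  -0.765022   -0.49005459] [-0.14200571  0.          0.          0.          0.        ]
side [293.28324349 740.24422057 665.39066257] 521.0432135572048 310.09145419778537 239.26005239241698 [ 0.26912733 -0.8031142  -0.53158072] [-0.15746699  0.          0.          0.          0.        ]
wrist [ 222.7234303  -562.47289073  372.97063235] 407.40066031324585 314.91310569064217 237.29703082827498 [-0.29672566 -0.07582105 -0.95194803] [-0.04774601  0.          0.          0.          0.        ]
```

View pics/z1.png

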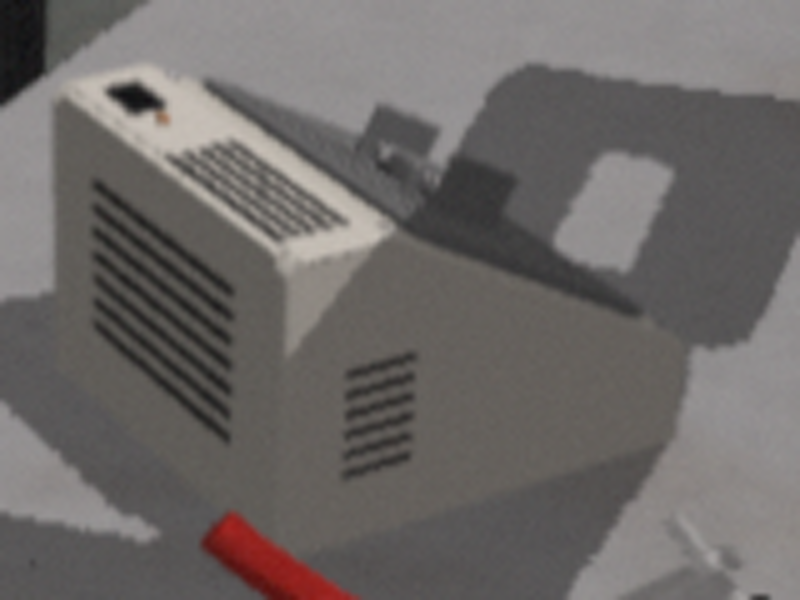

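View pics/z2.png

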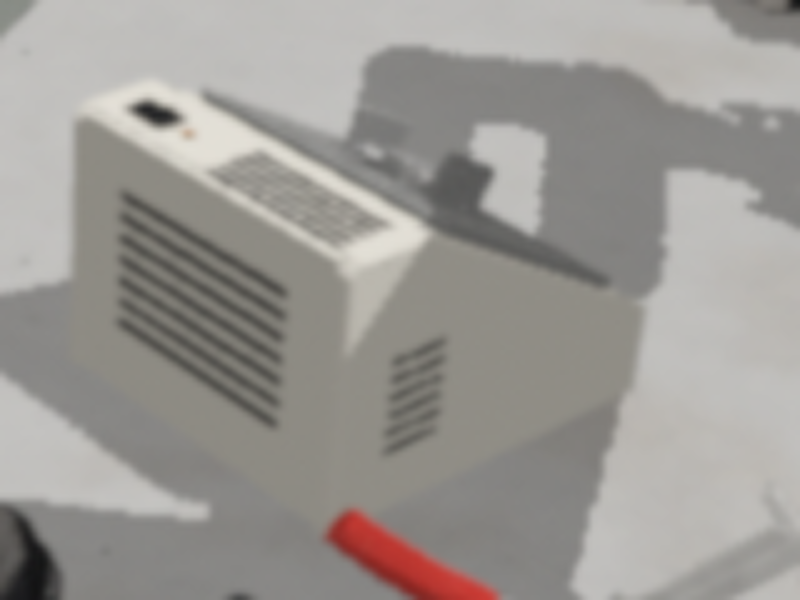

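```bash
cat >h.py <<'E'
import numpy as np,cv2
from scipy.spatial.transform import Rotation as Ro
def proj(p,X):
    return cv2.projectPoints(np.array(X,float).reshape(-1,3),np.array(p['rvec'],float),np.array(p['tvec'],float),np.array([[p['fx'],0,p['cx']],[0,p['fy'],p['cy']],[0,0,1.]]),np.array(p['D'],float))[0][:,0]
def ext(q,P): # q=x,y,z,yaw
    return np.array(P,float)@Ro.from_euler('z',q[3]).as_matrix().T+np.array(q[:3])
RC=np.array([[np.cos(np.pi/6),0,-.5],[0,1,0],[.5,0,np.cos(np.pi/6)]]) # cover in extractor, columns axes
def cov(q,P): return ext(q,np.array(P,float)@RC.T+[-17,0,87])
E
python3 - <<'E'
from h import *
from cell import vision,r
from scipy.optimize import least_squares
P=[[100,93,141],[100,-93,141],[55,93,141],[-100,93,52],[-100,93,0],[100,-93,0],[100,93,0]]
A=np.array([[282,262],[60,98],[395,228],[687,345],[675,437],[62,370],[272,560]])/5+[300,165]-.4
B=np.array([[350,268],[78,118],[432,232],[643,303],[628,393],[75,362],[330,535]])/5+[295,165]-.4
a=vision.camera('scene');b=vision.camera('side')
f=lambda q:np.r_[(proj(a,ext(q,P))-A).ravel(),(proj(b,ext(q,P))-B).ravel()]
o=least_squares(f,[500,0,0,.8],x_scale=[100,100,10,.1],loss='soft_l1');q=o.x
print(q,np.degrees(q[3]));print(f(q).reshape(2,-1,2).round(1).tolist())
print('z fixed',least_squares(lambda w:f([w[0],w[1],0,w[2]]),[500,0,.8],x_scale=[100,100,.1],loss='soft_l1').x)
print('tabgrip',cov(q,[0,0,30]),'normal',cov(q,[0,0,1])-cov(q,[0,0,0]),'ext x',ext(q,[1,0,0])-q[:3])
w=vision.camera('wrist');R=cv2.Rodrigues(np.array(w['rvec']))[0];s=r.state();T=Ro.from_euler('xyz',s['tcp_rot']).as_matrix()
print('cam in tool',T.T@(-R.T@np.array(w['tvec'])-s['ee_pos']),(R@T).round(3).tolist())
E
```

```text
[ 508.85160121 -313.7013343    -3.79763883    1.001825  ] 57.400344134777626
[[[2.4, -0.3], [-0.1, -2.9], [-0.3, 1.2], [0.9, -0.5], [1.0, 2.3], [-0.0, 0.8], [2.3, 2.9]], [[-0.1, -1.2], [-1.4, -3.6], [-1.0, -0.3], [-0.1, -0.2], [0.0, 0.3], [-1.8, -0.2], [-0.9, 1.0]]]
z fixed [ 507.04164481 -307.95512168    0.99951261]
tabgrip [ 491.61109801 -340.65991456  109.18312328] normal [-0.26938286 -0.42122782  0.8660254 ] ext x [0.53876572 0.84245563 0.        ]
cam in tool [ 7.73433848e+01  3.40650562e-03 -1.41716766e+02] [[0.0, 1.0, -0.0], [-0.952, 0.0, -0.306], [-0.306, 0.0, 0.952]]
```

The fit puts the seat at roughly (492,-339,110), with the extractor yawed about 57.3° and a base height near 0, which is consistent. Next I'll move above it for a close look.

```bash
python3 -m jog '[4,-1.5,0,-5,0, 8,-3,0,-10,0, 12,-4.5,0,-15,0, 16,-6,0,-20,0, 20,-7.5,0,-25,0, 24,-9,0,-30,0, 28,-10.5,0,-35,0, 32,-12,0,-40,0, 36,-14,0,-43,0, 39.2,-15.1,0,-43,0, 39.2,-15.1,0,-43,0, 39.2,-15.1,0,-43,0, 39.2,-15.1,0,-43,0]'
python3 - <<'E'
from cell import vision,finder,r
from h import *
p=vision.camera('wrist');cv2.imwrite('pics/w1.png',p['img'][:,:,::-1])
for q in ([508.85,-313.7,-3.8,1.0018],[507,-308,0,.9995]):
  print(proj(p,cov(q,[[0,0,30],[66,83,17],[66,-83,17],[-66,-83,17],[-66,83,17],[0,31,41],[0,-31,41]])).round(0).tolist())
print(r.state()['ee_pos'],r.state()['tcp_rot'],finder.spot_in('cover',p)[:1],finder.spot_in('tab_grip',p)[:1])
E
```

```text
clock: 2.0
ee_pos: [489.8, -339.3, 231.2]
tcp_rot: [-3.141, 0.0, 0.999]
ft_force: [0.3, 0.6, -1.0]
gripper_width: 85.6
grip_force: 0.0
[[319.0, 227.0], [177.0, 133.0], [462.0, 132.0], [420.0, 271.0], [217.0, 272.0], [272.0, 239.0], [367.0, 239.0]]
[[312.0, 223.0], [166.0, 127.0], [457.0, 126.0], [416.0, 269.0], [210.0, 269.0], [264.0, 236.0], [360.0, 236.0]]
[ 489.64654672 -339.51263919  231.31588917] [-3.14149308e+00  3.62917787e-04  9.97930097e-01] [{'box': [301.4, 191.2, 283.1, 147.9], 'conf': 0.92}] [{'box': [299.7, 187.0, 283.6, 151.6], 'conf': 0.75}]
```

View pics/w1.png

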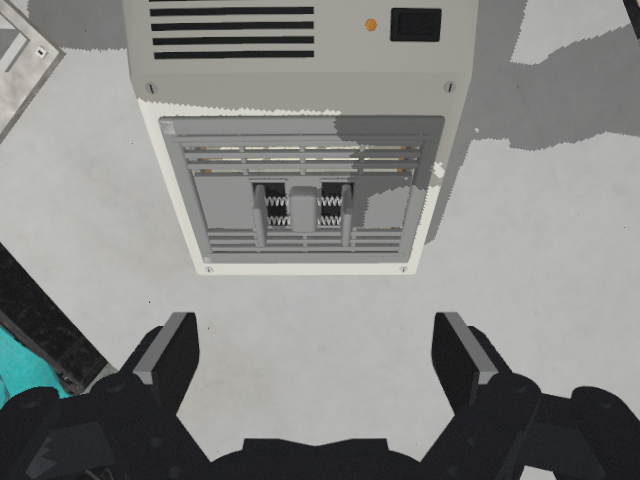

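The wrist view shows the cover's plate corners at (160,116), (444,116), (410,262) and (209,263), and the tabs at columns 260 and 348. All are about 8 px from the prediction. I'll shift sideways for a second view and refine.

```bash
python3 -m jog '[0,3,0,0,0, 0,6,0,0,0, 0,6,0,0,0, 0,6,0,0,0]' >/dev/null
python3 - <<'E'
from cell import vision,finder,r
from h import *
import pickle
p=vision.camera('wrist');cv2.imwrite('pics/w2.png',cv2.resize(p['img'][60:300,40:360,::-1],(800,600),interpolation=cv2.INTER_CUBIC))
pickle.dump(p,open('w2.pkl','wb'));print(r.state()['ee_pos'])
E
```

```text
[ 540.17796074 -371.45575534  231.05814412]
```

View pics/w2.png

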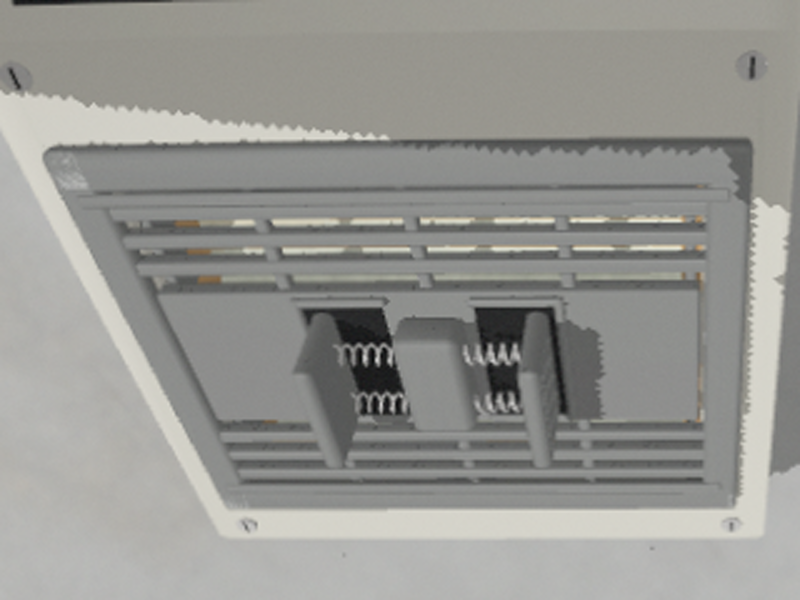

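```bash
python3 - <<'E'
import cv2
cv2.imwrite('pics/w1z.png',cv2.resize(cv2.imread('pics/w1.png')[60:300,140:460],(800,600),interpolation=cv2.INTER_CUBIC))
E
```

```text
(no output)
```

View pics/w1z.png

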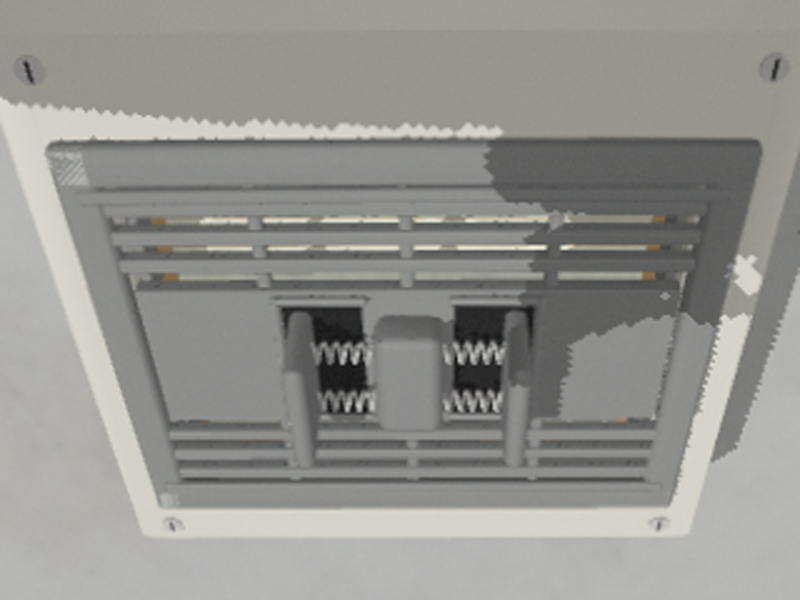

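```bash
python3 - <<'E'
from h import *
from cell import vision,r
import pickle
from scipy.optimize import least_squares
b=pickle.load(open('w2.pkl','rb'));a=dict(b)
# first view: camera translated by TCP difference, same orientation
R=cv2.Rodrigues(np.array(b['rvec'],float))[0]
d=np.array([489.65,-339.51,231.32])-np.array([540.18,-371.46,231.06])
a['tvec']=np.array(b['tvec'],float)-R@d
C=[[66,83,17],[66,-83,17],[-66,-83,17],[-66,83,17]]
T=[[18,28.25,41],[-18,28.25,41],[18,-28.25,41],[-18,-28.25,41]]
A=np.array([[47,142],[760,142],[672,507],[160,507],[300,316],[304,466],[517,316],[514,466]])/2.5+[140,60]-.3
B=np.array([[43,147],[752,140],[738,507],[228,507]])/2.5+[40,60]-.3
f=lambda q:np.r_[(proj(a,cov(q,C+T))-A).ravel(),(proj(b,cov(q,C))-B).ravel()]
for sub in (slice(None),slice(0,8),slice(16,24)):
  o=least_squares(lambda q:f(q)[sub],[507,-310,0,1.],x_scale=[100,100,10,.1],loss='soft_l1');q=o.x
  print(q.round(4),'tabgrip',cov(q,[0,0,30]).round(1))
  if sub==slice(None):print(f(q).reshape(-1,2).round(1).tolist());Q=q
np.save('q.npy',Q)
s=r.state();M=Ro.from_euler('xyz',s['tcp_rot']).as_matrix()
print(s['ee_pos'],s['tcp_rot'],'to tabgrip in tool axes mm',M.T@(cov(Q,[0,0,30])[0]-s['ee_pos']))
E
```

```text
[ 504.6827 -300.6744   -4.1013    1.0007] tabgrip [ 487.4 -327.6  108.9]
[[-1.4, 0.7], [2.0, -0.3], [-0.6, -1.6], [-0.3, -1.4], [-3.2, 20.0], [1.0, -1.7], [1.5, 19.8], [-0.3, -1.8], [-0.2, 1.1], [1.2, 0.9], [-0.7, -0.9], [0.1, -0.8]]
[ 504.6355 -301.049    -4.6537    1.0002] tabgrip [ 487.4 -328.   108.3]
[ 504.8328 -300.5073   -3.7386    1.0018] tabgrip [ 487.6 -327.5  109.2]
[ 540.17796074 -371.45575534  231.05814412] [-3.14079055e+00  8.65287357e-06  9.98316448e-01] to tabgrip in tool axes mm [ 693.34248693 -509.82294453 -255.95025926]
```

```bash
python3 - <<'E'
from h import *
from cell import r
Q=np.load('q.npy');s=r.state();M=Ro.from_euler('xyz',s['tcp_rot']).as_matrix()
print('tabgrip rel, tool mm',M.T@(cov(Q,[0,0,30])-s['ee_pos']))
E
```

```text
tabgrip rel, tool mm [  8.26867995 -68.0058867  122.23314833]
```

```bash
python3 -m jog '[0.6,-4,0,0,0, 0.6,-6.8,1,0,0, 0.6,-6.8,4,0,0, 0.6,-6.8,7,0,0, 0.6,-6.8,10,0,0, 0.6,-6.8,11.5,0,0, 0.6,-6.8,12.5,0,0, 0.6,-6.8,12.5,0,0.1, 0.6,-6.8,12.5,0,0.1, 0.6,-6.8,12.5,0,0.1]' 40
python3 - <<'E'
from cell import vision,r
from h import *
p=vision.camera('wrist');cv2.imwrite('pics/w3.png',p['img'][:,:,::-1])
E
```

```text
clock: 3.6
ee_pos: [488.0, -330.1, 108.2]
tcp_rot: [3.139, 0.0, 0.999]
ft_force: [0.3, 0.5, -0.7]
gripper_width: 76.9
grip_force: 0.0
```

View pics/w3.png

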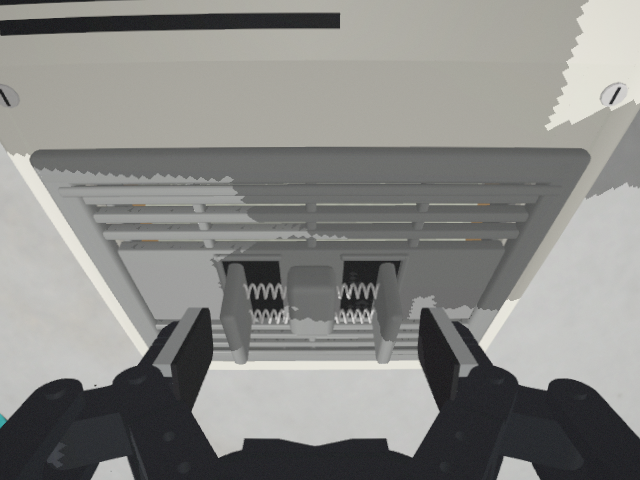

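The tabs sit at columns 236 and 388 (midpoint 312) and the pads at 210 and 419 (midpoint 314.5), so the jaws are centred to about 1 mm. I'll lower slightly and squeeze.

```bash
python3 -m jog '[0,-0.1,0.2,0,0.2, 0,-0.1,0.5,0,0.22, 0,-0.1,0.6,0,0.22, 0,-0.1,0.6,0,0.22]' 40; python3 -m jog '[0,0,0,0,0.35, 0,0,0,0,0.5, 0,0,0,0,0.6, 0,0,0,0,0.6, 0,0,0,0,0.6, 0,0,0,0,0.6]' 40
```

```text
clock: 4.05
ee_pos: [485.9, -328.5, 99.8]
tcp_rot: [-3.141, -0.0, 0.999]
ft_force: [-0.8, 0.5, -0.1]
gripper_width: 66.6
grip_force: 0.0
clock: 4.65
ee_pos: [486.2, -329.2, 102.9]
tcp_rot: [3.141, 0.001, 0.999]
ft_force: [-8.3, 4.5, 18.4]
gripper_width: 41.9
grip_force: 40.8
```

```bash
python3 -m jog '[0,-0.05,-0.1,0,0.6, -0.1,-0.1,-0.2,0,0.6, -0.2,-0.1,-0.35,0,0.6, -0.3,-0.1,-0.5,0,0.6, -0.3,-0.1,-0.5,0,0.6]' 40
```

```text
clock: 5.15
ee_pos: [484.6, -329.8, 105.1]
tcp_rot: [3.141, -0.002, 0.999]
ft_force: [5.1, 3.9, 0.4]
gripper_width: 41.5
grip_force: 42.1
```

```bash
python3 -m jog '[-0.25,0,-0.43,0,0.6, -0.5,0,-0.87,0,0.6, -0.75,0,-1.3,0,0.6, -1,0,-1.73,0,0.6, -1.5,0,-2.6,0,0.6, -2,0,-3.5,0,0.6, -3,0,-5.2,0,0.6, -4,0,-7,0,0.6, -4,0,-7,0,0.6]' 40
python3 - <<'E'
from cell import vision,r
import cv2
p=vision.camera('wrist');cv2.imwrite('pics/w4.png',p['img'][:,:,::-1])
E
```

```text
clock: 6.05
ee_pos: [462.7, -367.0, 179.3]
tcp_rot: [3.136, 0.002, 0.998]
ft_force: [0.7, -0.1, -1.7]
gripper_width: 41.0
grip_force: 43.5
```

View pics/w4.png

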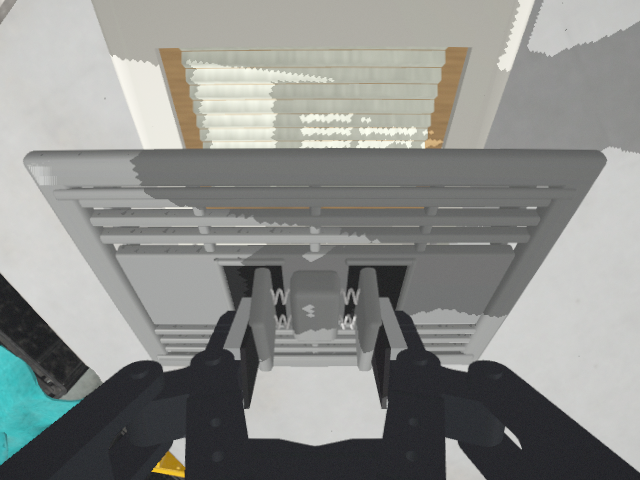

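The cover is off and held, still tilted 30°; the seat's filter is visible at the top. I'll carry it forward and down until its front edge is about 10 mm above the bench.

```bash
python3 -m jog '[-3,0,0,0,0.6, -6,0,0,0,0.6, -9,0,0,0,0.6, -12,0,0,0,0.6, -15,0,2,0,0.6, -17,0,4,0,0.6, -17.5,0,6.5,0,0.6, -17.5,0,9,0,0.6, -17.5,0,10.5,0,0.6, -17.5,0,11.5,0,0.6, -17.5,0,12,0,0.6, -17.5,0,12,0,0.6, -17.5,0,12,0,0.6]' 40
python3 - <<'E'
from cell import vision,r
import cv2
p=vision.camera('side');cv2.imwrite('pics/s5.png',p['img'][:,:,::-1])
from h import *
print(proj(p,[[r.state()['ee_pos']]]))
E
```

```text
clock: 7.4
ee_pos: [368.1, -512.1, 56.5]
tcp_rot: [3.14, 0.001, 1.0]
ft_force: [0.7, -0.0, -2.3]
gripper_width: 41.3
grip_force: 43.5
[[436.05992087 192.97254616]]
```

```bash
python3 -m jog '[0.3,0,0.4,0,0.6, 0.8,0,0.8,0,0.6, 1.3,0,1.1,0,0.6, 1.8,0,1.4,0,0.6, 2.2,0,1.6,0,0.6, 2.2,0,1.6,0,0.6]' 25; python3 -m jog '[0.4,0,0.2,0,0.6, 0.8,0,0.4,0,0.6, 1.2,0,0.6,0,0.6, 1.6,0,0.8,0,0.6, 1.6,0,0.8,0,0.6]' 25
```

```text
clock: 8.05
ee_pos: [379.9, -493.3, 40.0]
tcp_rot: [3.14, 0.001, 1.0]
ft_force: [-1.4, -1.5, 3.7]
gripper_width: 41.3
grip_force: 45.8
clock: 8.55
ee_pos: [388.6, -479.3, 31.3]
tcp_rot: [3.141, -0.0, 1.0]
ft_force: [-0.4, -1.9, 4.3]
gripper_width: 41.5
grip_force: 46.6
```

```bash
python3 -m jog '[0.3,0,0.2,0,0.6, 0.6,0,0.4,0,0.6, 0.8,0,0.6,0,0.6, 0.8,0,0.6,0,0.6]' 25; python3 -m jog '[0.2,0,0.15,0,0.6, 0.4,0,0.3,0,0.6, 0.4,0,0.3,0,0.6]' 25
```

```text
clock: 8.95
ee_pos: [392.7, -472.4, 24.9]
tcp_rot: [-3.142, -0.001, 1.0]
ft_force: [0.0, -1.1, 3.5]
gripper_width: 41.4
grip_force: 46.3
clock: 9.25
ee_pos: [394.5, -469.2, 22.0]
tcp_rot: [-3.141, -0.0, 0.999]
ft_force: [-1.3, -2.9, 4.1]
gripper_width: 41.0
grip_force: 46.5
```

```bash
python3 -m jog '[0.1,0,0.1,0,0.6, 0.2,0,0.2,0,0.6, 0.2,0,0.2,0,0.6]' 25; python3 -m jog '[0.1,0,0.1,0,0.6, 0.2,0,0.2,0,0.6, 0.2,0,0.2,0,0.6]' 25
```

```text
clock: 9.55
ee_pos: [395.5, -467.7, 20.1]
tcp_rot: [-3.141, -0.0, 0.999]
ft_force: [-1.2, -3.6, 4.5]
gripper_width: 41.1
grip_force: 46.5
clock: 9.85
ee_pos: [395.9, -467.3, 19.7]
tcp_rot: [-3.142, 0.002, 0.999]
ft_force: [-9.2, -2.9, 14.6]
gripper_width: 40.9
grip_force: 49.4
```

```bash
python3 - <<'E'
from cell import vision,r
import cv2,numpy as np
a=vision.camera('wrist')['img'];b=vision.camera('side')['img'][130:260,340:520]
b=cv2.resize(b,(380,275),interpolation=cv2.INTER_CUBIC);a=cv2.resize(a,(420,315))
im=np.zeros((315,800,3),np.uint8);im[:,:420]=a;im[:275,420:]=b
cv2.imwrite('pics/c6.png',im[:,:,::-1])
E
```

```text
(no output)
```

View pics/c6.png

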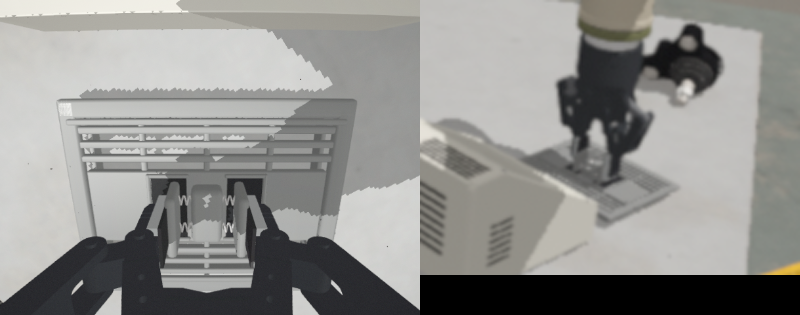

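The cover lies flat with its tabs up, well clear of the extractor. I'll ease off, open and retreat.

```bash
python3 -m jog '[0,0,-0.1,0,0.5, 0,0,-0.1,0,0.4, 0,0,-0.1,0,0.3, 0,0,-0.1,0,0.2, 0,0,-0.1,0,0, 0,0,-0.1,0,0, 0,0,-0.1,0,0]' 25; python3 -m jog '[0,0,-1,0,0, 0,0,-3,0,0, 0,0,-6,0,0, 0,0,-10,0,0, 0,0,-15,0,0, 0,0,-18,0,0, 0,0,-18,0,0, 0,0,-18,0,0]'
python3 - <<'E'
from cell import vision,finder,r
from h import *
from scipy.optimize import least_squares
p=vision.camera('wrist');cv2.imwrite('pics/w7.png',p['img'][:,:,::-1])
s=r.state();c=np.array([395.9,-467.3])
# predicted plate outline if flat, yaw 1.0
ax=Ro.from_euler('z',1.0).as_matrix()
print(finder.spot_in('cover',p)[:1])
for o in (0,10):
  X=np.array([[66,83,17],[66,-83,17],[-66,-83,17],[-66,83,17]])@ax.T+[c[0]+o*.54,c[1]+o*.84,0]
  u=proj(p,X);print(u.round(),'box',(u.min(0)+u.max(0))/2,np.ptp(u,axis=0))
E
```

```text
clock: 10.65
ee_pos: [396.7, -466.1, 19.4]
tcp_rot: [3.141, -0.0, 0.999]
ft_force: [1.3, -0.3, 0.0]
gripper_width: 85.4
grip_force: 0.0
clock: 11.45
ee_pos: [397.1, -466.7, 201.1]
tcp_rot: [3.139, 0.001, 0.999]
ft_force: [0.5, -0.0, -1.6]
gripper_width: 85.1
grip_force: 0.0
[{'box': [313.1, 202.8, 213.9, 160.3], 'conf': 0.81}]
[[207. 124.]
 [421. 124.]
 [409. 280.]
 [219. 281.]] box [314.10367788 202.29858449] [213.88961917 156.6526053 ]
[[206. 111.]
 [422. 111.]
 [410. 270.]
 [218. 270.]] box [314.09817294 190.32508843] [215.78251733 159.39706537]
```

The cover's box in the wrist view matches the flat-on-bench prediction (213.9 x 160 px measured, 213.9 x 157 px predicted). The wrist force is back to its free level.

```bash
python3 -c "
from cell import r
print(r.hand_in())"
```

```text
the job is handed in; nothing more can be done
None
```

The cover is unclipped and off, lying flat with its tabs up on the bench in front of the extractor, and the job was handed in at about 11.5 s; the last picture check fits it lying flat, no verdict came back, and I did not re-measure the bystanders.

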